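# Nudge the tile-mould cover onto its dowel pins

## Task

The aluminium cover plate of the tile mould has been laid down askew: its far end rides up on the two steel dowel pins instead of dropping over them. Nudge it with your fingertips, by its edges, until both holes drop over the pins and the plate lies flat on the wooden base, then come clear. Only push it along: do not lift it and do not touch its wooden knob, and leave the other things on the table where they are.

Things in the scene. Friction and masses are not known exactly. Their poses are not given: they have to be found in the camera images.
- base: brown wooden mould base, 290 (its x) by 300 (its y) by 18 thick, fixed to the table, at a varying place and yaw (up to 0.3 rad). Origin at the centre of its underside, on the table; x points away from the robot, y to the left, z up; its top is at z 18. It carries a rail and two pins
- rail (a point): middle of the top edge of the right-hand face of a straight dark wooden rail on the base, 20 high, 18 wide; at x = -10, y = 71 of the base, the rail runs along its x from -135 to 115. With the plate's left edge flush against this face the holes are in line with the pins to within 1 mm; the plate then only needs to slide away from the robot (+x) along the rail
- pin_left (a point): top of the left dowel pin: steel, 10 diameter, standing 9 above the base's top, tapered to 5.6 across at the top; at x = 60, y = 45 of the base
- pin_right (a point): top of the right dowel pin, the same, at x = 60, y = -45 of the base
- seat (a point): point on the base's top, x = 10, y = 0 of the base, axes as the base's: where the plate's origin lies when it is seated
- plate: loose flat aluminium cover plate, 180 (its x) by 140 (its y) by 10 thick, 0.35 to 0.65 kg. Origin at the centre of its underside, axes about as the base's. Starts about 15 to 30 to the right of the rail, up to 5 degrees askew, its near end on the base and its far end on the pins (3 degrees tilt, origin 5 above the base's top). It slides under 3 to 15 N (sticky at first); seated it lies flat and the pins stop it
- knob: dark wooden lifting knob fixed at the centre of the plate's upper face, 24 across, 32 high; not to be touched. Origin at its foot, on the plate's upper face
- near_edge (a point): middle of the lower edge of the plate's end nearest the robot (x = -90, y = 0 of the plate); this end rests on the base
- far_edge (a point): middle of the lower edge of the plate's far end (x = 90, y = 0 of the plate); it is about 10 above the base's top until the holes drop
- hole_left (a point): centre, at the plate's underside, of the left through hole, 14 in diameter, at x = 50, y = 45 of the plate; it starts roughly 10 to 30 short of its pin (nearer the robot)
- hole_right (a point): the same for the right hole, at x = 50, y = -45 of the plate
- jar: bystander: small closed glass jar, 40 across, 52 high, standing on the base to the left of the rail; origin at its underside
- wood_knife: bystander: wooden modelling spatula 170 long lying on the table to the right of the base; origin under its middle
- cup: bystander: terracotta-coloured cup, 68 across, 85 high, on the table to the left of the base; origin at its underside
- tripod_bowl: bystander: brown clay bowl on three legs, 108 across, about 65 high, on the table at the right; origin at its underside
- cluster_pot: bystander: brown clay pot of four joined cups, about 135 across, 75 high, on the table at the left; origin at its underside
There are look-alikes about, which are no part of the job. What is shaped like the plate but orange or purple is not meant.

How it is judged:
By the outcome, as a careful person would: the job done as asked, in the order asked, and still so for the second after the job is handed in, with the robot touching nothing.
It also fails if it takes over 48 s, if anything falls off the work surface, if the arm or the gripper's body presses on something with over 40 N, if the wrist force passes 120 N, or if a joint passes its speed limit or range.

## Robot

A 6-joint arm with a two-finger parallel gripper is mounted at the origin on the work surface. World frame = base frame: x ahead of the robot, y to its left, z up, the work surface at z = 0. Lengths are in m, angles in rad, forces in N, time in s.
With the tool pointing down it reaches from about 0.35 to 0.775 m from the base axis. Payload 7.3 kg.
Tool frame: the origin (TCP) lies between the finger pads; the fingertips stand 8 mm ahead of it and the grasp point (between the pads) lies 11 mm behind it (robot.nose_length is the distance from the TCP to the fingertips, in m); z points along the fingers, y is the line along which they close (so a half turn about z gives the same grasp; the last joint's range is limited). The gripper opens to 92 mm and grips with 3 to 60 N. Pads are 19 mm wide; open, the fingers measure 130 mm over their backs; the gripper's body (75 mm by 190 mm) begins 47 mm behind the grasp point.
Start: joints at [0.988, 0.342, 1.524, -0, 1.275, -0.146], TCP at [0.222, 0.476, 0.235] pointing down, gripper open.
Joint ranges: [-2.53, 2.53], [-0.77, 2.02], [0.04, 2.7], [-1, 4.14], [0.28, 2.66], [-3.11, 3.11]. Speed limits (rad/s): [2.57, 2.57, 3.14, 3.14, 3.14, 3.14].

## Interface

Orientations are given as [roll, pitch, yaw] about the fixed x, y, z axes, in that order (R = Rz(yaw) Ry(pitch) Rx(roll)).
In Python, from cell import robot gives the robot as it stands. The module is installed in compiled form; this text tells all that it offers.
- The arm moves only by the shell command python3 -m jog 'ROWS' [FORCE]. ROWS is JSON, a list that holds one entry, the list of rows, each a list of 5 numbers: the gripper's target within -1 to 1 (fully open at 1, half-way at 0, shut at -1), then the shift along the tool's x, y, z in m, then the turn about the tool's z in rad. A call has 1 to 5 rows; each row is the pose to reach, as a shift and turn from the pose commanded when the call began, along the tool's axes at that moment; what a row does not reach only later rows make up. A row lasts 1/12 s, in which the tool goes at most 41.7 mm and 7.16 degrees, less where a joint would pass 70% of its speed; a pose out of reach is approached as far as the arm can. A call with a gripper value outside its range is refused whole. The fingers move at their own pace and stop on an object; FORCE is the grip in N (left out, the last holds). Time passes only in rows, so rows that repeat a pose let the fingers close. It gives the time, the measured TCP pose, the force, the opening and the grip force at its end, in the units of the state.
- robot.observe(): the state, without advancing time (a new reading comes with each control period).
- robot.read_camera(name): name is "side" or "top" or "wrist"; returns the picture (480x640x3 uint8, red, green, blue); there is no depth.
- robot.camera_model(name): a dict with "camera_matrix" (3x3 intrinsics, pixels), "position" and "attitude" of the camera in the world; the wrist camera has in their place "mount" (4x4, takes a point from camera to tool coordinates, whose origin is the TCP and whose axes are the flange's). Camera axes: x right, y down, z forward; pixel columns grow to the right and rows downward; lengths in m; the calibration is good to about 2 mm. A picture is of the moment at which its call begins: read the wrist's pose just before it. camera_model takes no time and is no camera call.
- robot.hand_in(): hands the job in; it is judged then, once.
The state is a dict: "time": time; "qpos": joint angles; "qvel": joint speeds; "joint_efforts": joint torques, N m; "tool_pos": TCP position; "tool_rot": TCP orientation; "contact_force": force on the tool from outside, world axes, zero at the start; "torque": the same for the moment, N m; "opening": finger opening in m; "grip_force": force on a finger pad.
Only numpy, scipy, OpenCV 4.12 (cv2) and the standard library are available. Lean on these libraries where they do the work, as an engineer would, in place of code of your own. Each camera call takes 0.05 s, during which the arm holds its last target. There are 200 camera calls.

## Working session

There is one attempt and no reset: what is moved stays moved. The work goes in short steps, Python scripts to look and compute and a shell command to move; the robot and the scene stay as the last step left them, time stands still between calls to the robot, and variables do not carry over. Pictures are saved under pics/ and viewed, at most 10 in all, crops included, and the job is handed in when it is done.

```bash
mkdir -p pics; python3 - <<'E'
from cell import robot
import cv2,numpy as np
s=robot.observe();print(s['time'],s['tool_pos'],s['tool_rot'],s['opening'])
for n in ["side","top","wrist"]:
    m=robot.camera_model(n);print(n,m)
    if n!="wrist":
        cv2.imwrite(f'pics/{n}0.png',robot.read_camera(n)[:,:,::-1])
E
```

```text
0.0 [0.22183533 0.4753989  0.23405023] [-3.14007000e+00 -2.34180198e-04  2.70481164e+00] 0.09144590263527391
side {'camera_matrix': array([[511.17416082,   0.        , 318.42919027],
       [  0.        , 511.17416082, 235.48173527],
       [  0.        ,   0.        ,   1.        ]]), 'position': array([ 0.1455066 , -0.75482615,  0.99906259]), 'attitude': array([-2.41642005, -0.00731218, -0.45158685])}
top {'camera_matrix': array([[466.493485  ,   0.        , 326.2192695 ],
       [  0.        , 466.493485  , 231.49380912],
       [  0.        ,   0.        ,   1.        ]]), 'position': array([0.47837198, 0.01168073, 1.12716355]), 'attitude': array([-3.10467582, -0.00566144, -1.57169419])}
wrist {'camera_matrix': array([[381.92275012,   0.        , 322.20944607],
       [  0.        , 381.92275012, 235.5037606 ],
       [  0.        ,   0.        ,   1.        ]]), 'mount': array([[ 5.47444115e-04, -9.51995953e-01, -3.06110120e-01,
         8.44710722e-02],
       [ 9.99998628e-01,  4.25823683e-05,  1.65595676e-03,
         2.44970561e-04],
       [-1.56342924e-03, -3.06110606e-01,  9.51994670e-01,
        -1.49578046e-01],
       [ 0.00000000e+00,  0.00000000e+00,  0.00000000e+00,
         1.00000000e+00]])}
```

View pics/top0.png

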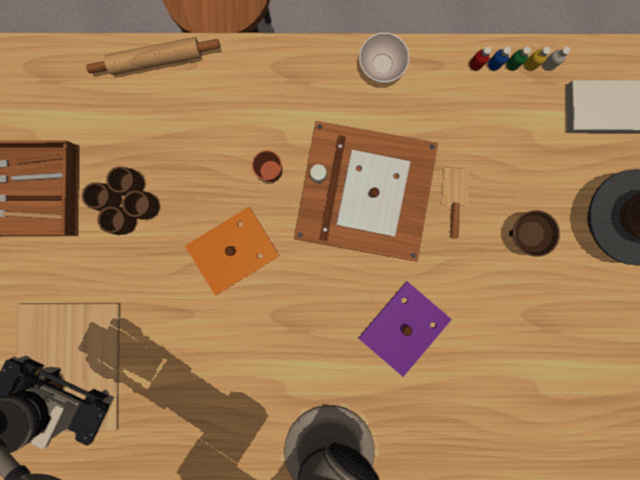

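View pics/side0.png

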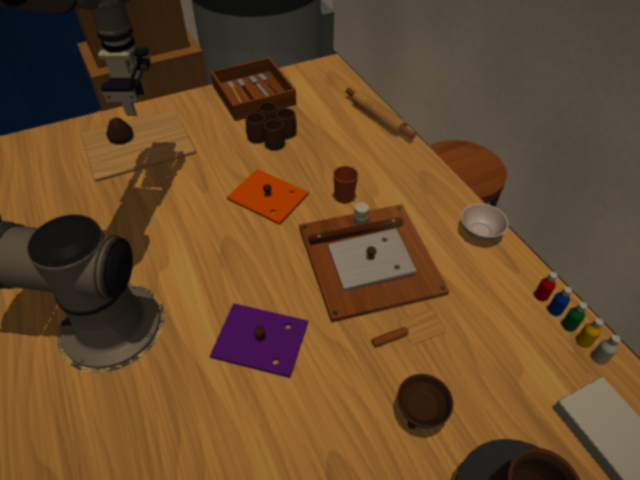

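Candidates: the silver plate on the brown base, top (373,193); the orange look-alike (232,250); the purple look-alike (405,329). The silver one on the base matches the description. The jar is at (318,172) and the spatula at (455,200). Next I measure.

```bash
cat > h.py <<'E'
from cell import robot
import cv2,numpy as np
from scipy.spatial.transform import Rotation as R
def cam(n,st=None):
    m=robot.camera_model(n);K=m['camera_matrix']
    if n!='wrist': return K,R.from_euler('xyz',m['attitude']).as_matrix(),m['position']
    T=m['mount'];Rt=R.from_euler('xyz',st['tool_rot']).as_matrix()
    return K,Rt@T[:3,:3],Rt@T[:3,3]+st['tool_pos']
def ray(c,uv,z):
    K,Rm,p=c;d=Rm@np.linalg.solve(K,[*uv,1.]);return p+d*(z-p[2])/d[2]
def proj(c,P):
    K,Rm,p=c;q=K@(Rm.T@(np.asarray(P)-p));return q[:2]/q[2]
def totool(st,d):  # world vector -> tool axes
    return R.from_euler('xyz',st['tool_rot']).as_matrix().T@np.asarray(d)
def quad(mask):
    c=max(cv2.findContours(mask,cv2.RETR_EXTERNAL,cv2.CHAIN_APPROX_NONE)[0],key=cv2.contourArea)
    return cv2.minAreaRect(c),c
E
python3 - <<'E'
from h import *
im=cv2.imread('pics/top0.png');hsv=cv2.cvtColor(im,cv2.COLOR_BGR2HSV)
c=cam('top')
m=((hsv[...,1]<50)&(hsv[...,2]>120)).astype(np.uint8)*255
m[:, :330]=0;m[:,420:]=0;m[:140]=0;m[245:]=0
m=cv2.morphologyEx(m,cv2.MORPH_OPEN,np.ones((3,3)))
r,_=quad(m);print('plate',r)
for p in cv2.boxPoints(r): print(p,ray(c,p,.033).round(4))
b=[ray(c,p,.018)[:2] for p in [(317,122),(438,143),(415.5,260.5),(294.5,240)]]
print(np.round(b,4)); ctr=np.mean(b,0)
fx=(b[0]+b[1]-b[2]-b[3]); print('base',ctr,np.arctan2(fx[1],fx[0]),np.linalg.norm(fx)/2)
big=cv2.resize(im[110:275,280:480],None,fx=4,fy=3.6,interpolation=cv2.INTER_CUBIC)
cv2.imwrite('pics/crop1.png',big)
s=robot.observe();print(s['tool_pos'])
E
```

```text
plate ((372.76922607421875, 192.65383911132812), (59.8154182434082, 76.28917694091797), 11.309932708740234)
[335.96152 224.19229] [ 0.5359 -0.0174  0.033 ]
[350.92307 149.38461] [ 0.7129 -0.0531  0.033 ]
[409.57693 161.11539] [ 0.685  -0.1917  0.033 ]
[394.6154  235.92307] [ 0.5083 -0.1552  0.033 ]
[[ 0.7823  0.0273]
 [ 0.7316 -0.263 ]
 [ 0.4502 -0.2067]
 [ 0.4992  0.0808]]
base [ 0.61582007 -0.09043885] -0.1921062449371326 0.2875693762146983
[0.22190544 0.47541991 0.23411934]
```

View pics/crop1.png

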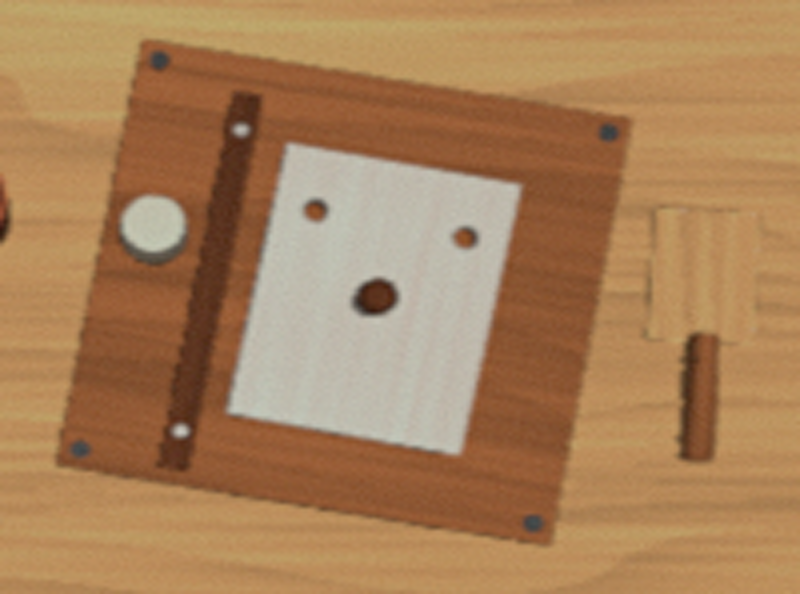

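The crop confirms it: a silver plate with two holes at crop (315,210) and (465,237), the knob at (377,296), and the rail to its left. I go above the plate's right side with the fingers shut.

```bash
python3 -m jog '[[[-1,-0.031,-0.023,0,0],[-1,-0.062,-0.047,0,0],[-1,-0.094,-0.070,0,0],[-1,-0.125,-0.094,0,0],[-1,-0.156,-0.117,0,0]]]' 20
python3 -m jog '[[[-1,-0.031,-0.023,0,0],[-1,-0.062,-0.047,0,0],[-1,-0.094,-0.070,0,0],[-1,-0.125,-0.094,0,0],[-1,-0.156,-0.117,0,0]]]'
python3 -m jog '[[[-1,-0.031,-0.023,0,0],[-1,-0.062,-0.047,0,0],[-1,-0.094,-0.070,0,0],[-1,-0.125,-0.094,0,0],[-1,-0.156,-0.117,0,0]]]'
python3 -m jog '[[[-1,-0.031,-0.023,0,0],[-1,-0.062,-0.047,0,0],[-1,-0.094,-0.070,0,0],[-1,-0.125,-0.094,0,0],[-1,-0.156,-0.117,0,0]]]'
python3 -m jog '[[[-1,0,0,0,-0.12],[-1,0,0,0,-0.245],[-1,0,0,0,-0.245]]]'
python3 - <<'E'
from h import *
s=robot.observe();im=robot.read_camera('wrist')[:,:,::-1].copy();cv2.imwrite('pics/w1.png',im)
np.save('w1.npy',np.r_[s['tool_pos'],s['tool_rot']]);print(s['time'],s['tool_pos'],s['tool_rot'],s['opening'],s['contact_force'])
E
```

```text
time: 0.52
tool_pos: [0.314, 0.302, 0.2345]
tool_rot: [-3.141, -0.0, 2.706]
contact_force: [1.7, 0.3, -0.4]
opening: 0.0632
grip_force: 0.0
time: 0.93
tool_pos: [0.406, 0.1298, 0.2346]
tool_rot: [-3.142, -0.0, 2.705]
contact_force: [1.5, 0.8, -0.1]
opening: 0.0299
grip_force: 0.0
time: 1.35
tool_pos: [0.498, -0.0423, 0.2344]
tool_rot: [-3.142, -0.001, 2.704]
contact_force: [1.1, 0.8, 0.0]
opening: 0.0006
grip_force: 0.0
time: 1.77
tool_pos: [0.5898, -0.2142, 0.2341]
tool_rot: [3.141, -0.001, 2.704]
contact_force: [1.4, 0.0, 0.3]
opening: 0.0005
grip_force: 0.0
time: 2.02
tool_pos: [0.5893, -0.213, 0.2335]
tool_rot: [3.141, -0.002, 2.953]
contact_force: [0.1, 0.2, -0.0]
opening: 0.0005
grip_force: 0.0
2.0167 [ 0.58929823 -0.21301097  0.23349402] [ 3.14089577e+00 -1.87305044e-03  2.95310209e+00] 0.0004955835333334236 [ 0.11420732  0.2253224  -0.02875902]
```

View pics/w1.png

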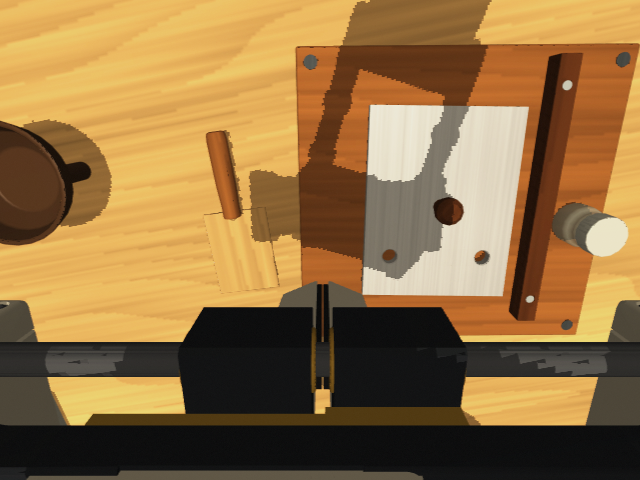

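The wrist view (robot side at the top) shows plate corners at about (528,107), (370,104), (362,295) and (503,296). The rail's foot runs (548,55)–(510,315), and base corners are at (296,47), (638,44) and (576,334).

```bash
python3 - <<'E'
from h import *
v=np.load('w1.npy');s=dict(tool_pos=v[:3],tool_rot=v[3:]);c=cam('wrist',s)
b={k:ray(c,p,.018)[:2] for k,p in dict(nr=(296,47),nl=(638,44),fl=(576,334)).items()}
ex=b['fl']-b['nl'];ey=b['nl']-b['nr'];print(b,np.linalg.norm(ex),np.linalg.norm(ey))
yaw=np.arctan2(ex[1],ex[0]);yaw2=np.arctan2(ey[1],ey[0])-np.pi/2;ctr=(b['nr']+b['fl'])/2
r=ray(c,(510,315),.018)-ray(c,(548,55),.018);yr=np.arctan2(r[1],r[0]);print('base',ctr,yaw,yaw2,'rail yaw',yr)
M=R.from_euler('z',yr).as_matrix()[:2,:2]
f=lambda p:(M.T@(np.asarray(p)[:2]-ctr)*1e3).round(1)
for n,p,z in [('nl',(528,107),.028),('nr',(370,104),.028),('fr',(362,295),.038),('fl',(503,296),.038),('hl',(482,257),.035),('hr',(390,256),.035),('railfar',(510,315),.018),('railnear',(548,55),.018)]: print(n,f(ray(c,p,z)))
print('tcp',f(s['tool_pos']))
E
```

```text
{'nr': array([ 0.4488661 , -0.20813901]), 'nl': array([0.50183448, 0.08354392]), 'fl': array([0.78526424, 0.03422862])} 0.2876880723198316 0.29645333215270986
base [ 0.61706517 -0.0869552 ] -0.17227014135183955 -0.17963817884736377 rail yaw -0.16803687107222504
nl [-92.1  55.7]
nr [-97.3 -83.8]
fr [ 83.3 -89.7]
fl [87.4 51.4]
hl [46.3 27.2]
hr [ 43.4 -62.6]
railfar [120.5  72.1]
railnear [-134.9   72.1]
tcp [  -6.3 -128.9]
```

```bash
python3 -m jog '[[[-1,0,0,0.04,0],[-1,0,0,0.08,0],[-1,0,0,0.12,0],[-1,0,0,0.16,0],[-1,0,0,0.185,0]]]'
python3 -m jog '[[[-1,0,0,0.008,0],[-1,0,0,0.016,0],[-1,0,0,0.018,0],[-1,0,0,0.018,0],[-1,0,0,0.018,0]]]'
```

```text
time: 2.48
tool_pos: [0.5875, -0.2107, 0.0459]
tool_rot: [3.14, -0.005, 2.946]
contact_force: [-0.9, 1.1, -0.3]
opening: 0.0007
grip_force: 0.0
time: 2.9
tool_pos: [0.5907, -0.2128, 0.0337]
tool_rot: [-3.141, 0.003, 2.949]
contact_force: [0.1, -0.1, 0.2]
opening: 0.0002
grip_force: 0.0
```

```bash
python3 -m jog '[[[-1,0,0.004,0.003,0],[-1,0,0.008,0.003,0],[-1,0,0.012,0.003,0],[-1,0,0.015,0.003,0],[-1,0,0.017,0.003,0]]]'
python3 -m jog '[[[-1,0,0.0015,0,0],[-1,0,0.003,0,0],[-1,0,0.0045,0,0],[-1,0,0.006,0,0],[-1,0,0.0075,0,0]]]'
python3 -m jog '[[[-1,0,0.0015,0,0],[-1,0,0.003,0,0],[-1,0,0.0045,0,0],[-1,0,0.006,0,0],[-1,0,0.0075,0,0]]]'
```

```text
time: 3.32
tool_pos: [0.593, -0.1949, 0.029]
tool_rot: [3.142, 0.0, 2.95]
contact_force: [0.1, 0.6, -0.3]
opening: 0.0009
grip_force: 0.0
time: 3.73
tool_pos: [0.5942, -0.1885, 0.0287]
tool_rot: [-3.141, 0.0, 2.95]
contact_force: [-0.5, -3.1, 0.4]
opening: 0.0005
grip_force: 1.1
time: 4.15
tool_pos: [0.5957, -0.181, 0.0288]
tool_rot: [-3.141, 0.0, 2.95]
contact_force: [-0.3, -2.9, 1.3]
opening: 0.0005
grip_force: 1.4
```

```bash
python3 -m jog '[[[-1,0,0.0015,0,0],[-1,0,0.003,0,0],[-1,0,0.0045,0,0],[-1,0,0.006,0,0],[-1,0,0.006,0,0]]]'
python3 -m jog '[[[-1,0,0.001,0,0],[-1,0,0.002,0,0],[-1,0,0.003,0,0],[-1,0,0.004,0,0],[-1,0,0.004,0,0]]]'
python3 -c "
from h import *
im=robot.read_camera('top')[:,:,::-1]
cv2.imwrite('pics/t2.png',cv2.resize(im[110:275,280:480],None,fx=4,fy=3.6,interpolation=cv2.INTER_CUBIC))"
```

```text
time: 4.57
tool_pos: [0.5969, -0.1746, 0.0288]
tool_rot: [3.141, 0.0, 2.95]
contact_force: [-0.5, -1.4, 1.4]
opening: 0.0005
grip_force: 1.2
time: 4.98
tool_pos: [0.597, -0.1718, 0.0287]
tool_rot: [-3.14, -0.001, 2.95]
contact_force: [-2.3, -6.2, 1.4]
opening: 0.0001
grip_force: 3.1
```

```bash
python3 -m jog '[[[-1,0,0.001,0,0],[-1,0,0.002,0,0],[-1,0,0.003,0,0],[-1,0,0.003,0,0],[-1,0,0.003,0,0]]]'
python3 -m jog '[[[-1,0,0.001,0,0],[-1,0,0.002,0,0],[-1,0,0.003,0,0],[-1,0,0.003,0,0],[-1,0,0.003,0,0]]]'
python3 -c "
from h import *
im=robot.read_camera('top')[:,:,::-1]
cv2.imwrite('pics/t2.png',cv2.resize(im[110:275,280:480],None,fx=4,fy=3.6,interpolation=cv2.INTER_CUBIC))"
```

```text
time: 5.45
tool_pos: [0.5967, -0.1707, 0.0288]
tool_rot: [-3.138, -0.002, 2.95]
contact_force: [-5.5, -13.0, 3.4]
opening: 0.0001
grip_force: 6.4
time: 5.87
tool_pos: [0.5971, -0.17, 0.0293]
tool_rot: [-3.135, -0.001, 2.95]
contact_force: [-9.7, -21.0, 5.0]
opening: 0.0005
grip_force: 9.8
```

View pics/t2.png

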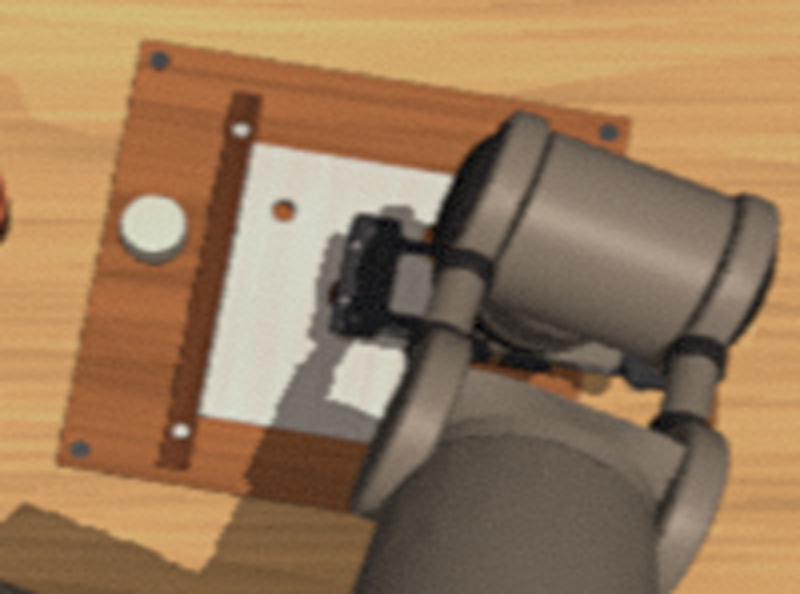

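The plate's left edge is now flush with the rail along its full length (crop (250,145)–(203,413)), and the push stalled at about 21 N. I back off, rise and go round to the near end.

```bash
python3 -m jog '[[[-1,0,-0.015,0,0],[-1,0,-0.03,0,0],[-1,0,-0.03,-0.03,0],[-1,0,-0.03,-0.07,0],[-1,0,-0.03,-0.10,0]]]'
python3 -m jog '[[[-1,0.03,0.027,0,0],[-1,0.06,0.055,0,0],[-1,0.09,0.082,0,0],[-1,0.121,0.11,0,0],[-1,0.121,0.11,0,0]]]'
python3 -m jog '[[[-1,0,0,0,0],[-1,0,0,0,0]]]'
python3 - <<'E'
from h import *
s=robot.observe();im=robot.read_camera('wrist')[:,:,::-1].copy();cv2.imwrite('pics/w2.png',im)
np.save('w2.npy',np.r_[s['tool_pos'],s['tool_rot']])
c=cam('top');t=robot.read_camera('top')[:,:,::-1];cv2.imwrite('pics/t3.png',cv2.resize(t[110:275,280:480],None,fx=4,fy=3.6,interpolation=cv2.INTER_CUBIC))
E
```

```text
time: 6.33
tool_pos: [0.5929, -0.1949, 0.1302]
tool_rot: [3.14, -0.0, 2.949]
contact_force: [2.0, -0.9, 0.9]
opening: 0.0004
grip_force: 0.0
time: 6.75
tool_pos: [0.4892, -0.0581, 0.1278]
tool_rot: [3.139, -0.008, 2.953]
contact_force: [0.6, -0.2, -0.3]
opening: 0.0004
grip_force: 0.0
time: 6.92
tool_pos: [0.4959, -0.0638, 0.129]
tool_rot: [3.141, 0.001, 2.95]
contact_force: [0.4, -0.4, -0.1]
opening: 0.0004
grip_force: 0.0
```

View pics/w2.png

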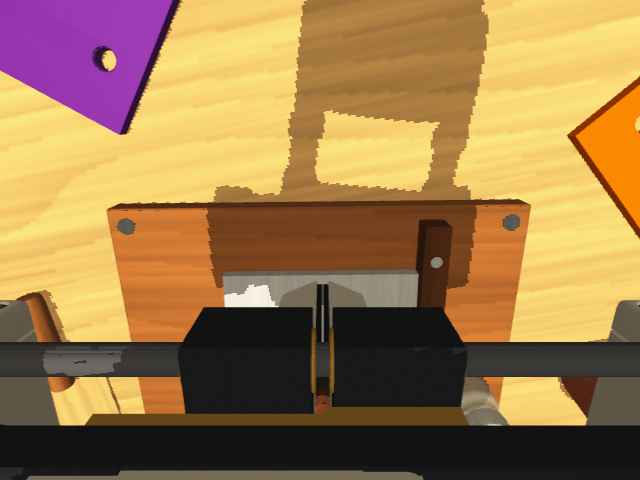

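The near edge runs (224,274)–(418,271), with its left corner against the rail at (418,271). The fingertips are at about (322,285).

```bash
python3 - <<'E'
from h import *
v=np.load('w2.npy');s=dict(tool_pos=v[:3],tool_rot=v[3:]);c=cam('wrist',s)
for p in [(224,275),(418,271.5)]:
    w=ray(c,p,.028);print(w.round(4),(totool(s,w-v[:3])*1e3).round(1))
E
```

```text
[ 0.5084 -0.1365  0.028 ] [-25.9 -69.1 101.1]
[ 5.32e-01 -3.00e-04  2.80e-02] [-23.2  69.1 101.1]
```

```bash
python3 -m jog '[[[-1,0,0,0.03,-0.019],[-1,0,0,0.06,-0.019],[-1,0,0,0.09,-0.019],[-1,0,0,0.1,-0.019],[-1,0,0,0.1,-0.019]]]'
python3 -m jog '[[[-1,-0.004,0,0,0],[-1,-0.008,0,0,0],[-1,-0.010,0,0,0],[-1,-0.012,0,0,0],[-1,-0.012,0,0,0]]]'
python3 -m jog '[[[-1,-0.0015,0,0,0],[-1,-0.003,0,0,0],[-1,-0.0045,0,0,0],[-1,-0.006,0,0,0],[-1,-0.006,0,0,0]]]'
```

```text
time: 7.43
tool_pos: [0.4946, -0.0642, 0.0275]
tool_rot: [3.141, -0.003, 2.968]
contact_force: [0.5, 0.2, 0.2]
opening: 0.0007
grip_force: 0.0
time: 7.85
tool_pos: [0.5078, -0.066, 0.029]
tool_rot: [-3.142, 0.001, 2.969]
contact_force: [-0.0, 0.1, 0.2]
opening: 0.0003
grip_force: 0.0
time: 8.27
tool_pos: [0.5123, -0.0665, 0.0286]
tool_rot: [3.141, -0.002, 2.969]
contact_force: [-3.3, -0.1, 1.7]
opening: 0.0006
grip_force: 1.4
```

```bash
python3 -m jog '[[[-1,-0.0015,0,0,0],[-1,-0.003,0,0,0],[-1,-0.0045,0,0,0],[-1,-0.006,0,0,0],[-1,-0.006,0,0,0]]]'
python3 -m jog '[[[-1,-0.001,0,0,0],[-1,-0.002,0,0,0],[-1,-0.003,0,0,0],[-1,-0.004,0,0,0],[-1,-0.004,0,0,0]]]'
python3 -m jog '[[[-1,-0.001,0,0,0],[-1,-0.002,0,0,0],[-1,-0.003,0,0,0],[-1,-0.003,0,0,0],[-1,-0.003,0,0,0]]]'
```

```text
time: 8.68
tool_pos: [0.5193, -0.0678, 0.0286]
tool_rot: [3.142, 0.001, 2.969]
contact_force: [-2.4, 0.8, 0.2]
opening: 0.001
grip_force: 1.0
time: 9.1
tool_pos: [0.5231, -0.0685, 0.0287]
tool_rot: [3.142, 0.001, 2.969]
contact_force: [-1.0, 0.6, 0.0]
opening: 0.0004
grip_force: 0.8
time: 9.52
tool_pos: [0.5263, -0.0691, 0.0289]
tool_rot: [-3.142, 0.001, 2.969]
contact_force: [0.2, 0.2, -0.3]
opening: 0.0005
grip_force: 0.0
```

```bash
python3 -m jog '[[[-1,-0.001,0,0,0],[-1,-0.002,0,0,0],[-1,-0.002,0,0,0]]]'
python3 - <<'E'
from h import *
im=np.hstack([robot.read_camera('top')[110:275,280:480],robot.read_camera('side')[190:355,290:490]])[:,:,::-1]
cv2.imwrite('pics/t4.png',cv2.resize(im,(800,330),interpolation=cv2.INTER_CUBIC))
E
```

```text
time: 9.77
tool_pos: [0.5276, -0.0692, 0.0287]
tool_rot: [3.141, -0.0, 2.969]
contact_force: [-0.8, 0.4, 0.6]
opening: 0.0007
grip_force: 0.6
```

View pics/t4.png

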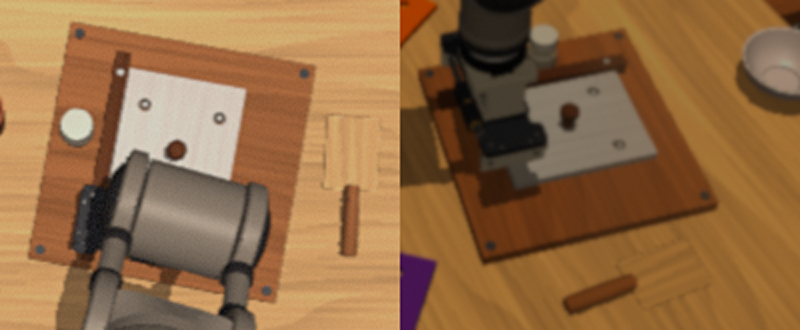

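Both pins now show inside the holes (top view (145,104) and (219,118)), so the plate seems to have dropped. A little further push will show whether it is stopped by the pins.

```bash
python3 -m jog '[[[-1,-0.001,0,0,0],[-1,-0.002,0,0,0],[-1,-0.002,0,0,0]]]'
python3 -m jog '[[[-1,-0.001,0,0,0],[-1,-0.002,0,0,0],[-1,-0.002,0,0,0]]]'
```

```text
time: 10.12
tool_pos: [0.5293, -0.0695, 0.0286]
tool_rot: [3.141, -0.001, 2.969]
contact_force: [-3.7, 1.3, 1.3]
opening: 0.0003
grip_force: 1.7
time: 10.37
tool_pos: [0.5308, -0.0698, 0.0285]
tool_rot: [3.141, -0.002, 2.969]
contact_force: [-5.6, 0.7, 3.6]
opening: 0.0007
grip_force: 2.9
```

```bash
python3 -m jog '[[[-1,-0.001,0,0,0],[-1,-0.002,0,0,0],[-1,-0.002,0,0,0]]]'
python3 -m jog '[[[-1,-0.001,0,0,0],[-1,-0.002,0,0,0],[-1,-0.002,0,0,0]]]'
```

```text
time: 10.62
tool_pos: [0.531, -0.0697, 0.0284]
tool_rot: [3.141, -0.006, 2.969]
contact_force: [-11.3, 1.4, 9.4]
opening: 0.0007
grip_force: 5.8
time: 10.87
tool_pos: [0.5311, -0.0697, 0.0282]
tool_rot: [3.141, -0.01, 2.969]
contact_force: [-17.4, 1.3, 12.1]
opening: 0.0004
grip_force: 8.6
```

It stalls at about 17 N, stopped by the pins. I back off, rise and check.

```bash
python3 -m jog '[[[-1,0.01,0,0,0],[-1,0.03,0,0,0],[-1,0.03,0,-0.04,0],[-1,0.03,0,-0.08,0],[-1,0.03,0,-0.12,0]]]'
python3 -m jog '[[[-1,0.03,0,-0.03,0],[-1,0.06,0,-0.06,0],[-1,0.08,0,-0.09,0],[-1,0.08,0,-0.1,0],[-1,0.08,0,-0.1,0]]]'
python3 - <<'E'
from h import *
im=np.hstack([robot.read_camera('top')[110:275,280:480],robot.read_camera('side')[190:355,290:490]])[:,:,::-1]
cv2.imwrite('pics/t5.png',cv2.resize(im,(800,330),interpolation=cv2.INTER_CUBIC))
E
```

```text
time: 11.28
tool_pos: [0.5063, -0.0656, 0.1501]
tool_rot: [3.141, 0.001, 2.969]
contact_force: [1.6, -0.7, 0.3]
opening: 0.0008
grip_force: 0.0
time: 11.7
tool_pos: [0.4288, -0.0522, 0.2523]
tool_rot: [-3.141, 0.009, 2.969]
contact_force: [0.6, -0.5, -0.1]
opening: 0.0005
grip_force: 0.0
```

View pics/t5.png

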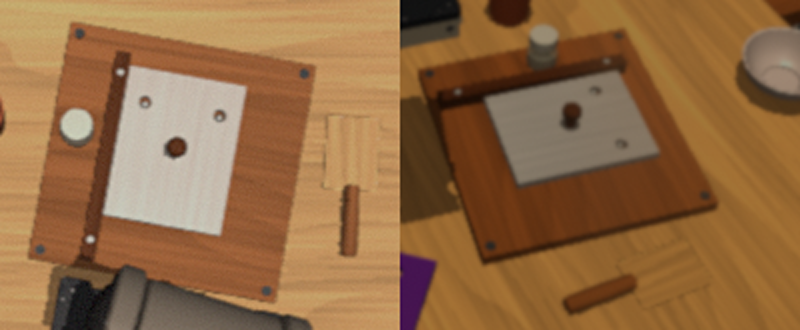

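The holes look different from the previous picture, so I check the tilt and the hole–pin fit more closely.

```bash
python3 - <<'E'
from h import *
s=robot.observe()
I={n:robot.read_camera(n)[:,:,::-1].copy() for n in('top','side')}
C={n:cam(n) for n in I}
ctr=np.array([.6165,-.0885]);yr=-.174;M=R.from_euler('z',yr).as_matrix()[:2,:2]
# plate mask corners in both views
out=[]
for n,(x0,y0,x1,y1) in dict(top=(330,135,410,235),side=(320,215,425,290)).items():
    hsv=cv2.cvtColor(I[n],cv2.COLOR_BGR2HSV);m=((hsv[...,1]<70)&(hsv[...,2]>90)).astype(np.uint8)*255
    k=np.zeros_like(m);k[y0:y1,x0:x1]=m[y0:y1,x0:x1]
    k=cv2.morphologyEx(k,cv2.MORPH_OPEN,np.ones((3,3)))
    c=max(cv2.findContours(k,cv2.RETR_EXTERNAL,cv2.CHAIN_APPROX_NONE)[0],key=cv2.contourArea)
    a=cv2.approxPolyDP(cv2.convexHull(c),5,True)[:,0];print(n,a.tolist())
    for p in a: print((M.T@(ray(C[n],p+0.0,.028)[:2]-ctr)*1e3).round(1))
t=cv2.resize(I['top'][148:188,345:410],(520,320),interpolation=cv2.INTER_CUBIC)
d=cv2.resize(I['side'][225:285,365:430],(347,320),interpolation=cv2.INTER_CUBIC)[:,:280]
cv2.imwrite('pics/t6.png',np.hstack([t,d]))
E
```

```text
top [[345, 143], [402, 153], [389, 227], [331, 216]]
[102.5  67.9]
[102.5 -69.5]
[-76.3 -68.5]
[-74.3  70.8]
side [[397, 227], [416, 266], [349, 281], [333, 239]]
[97.5 61.8]
[ 94.2 -69.9]
[-75.7 -69. ]
[-73.7  66.7]
```

View pics/t6.png

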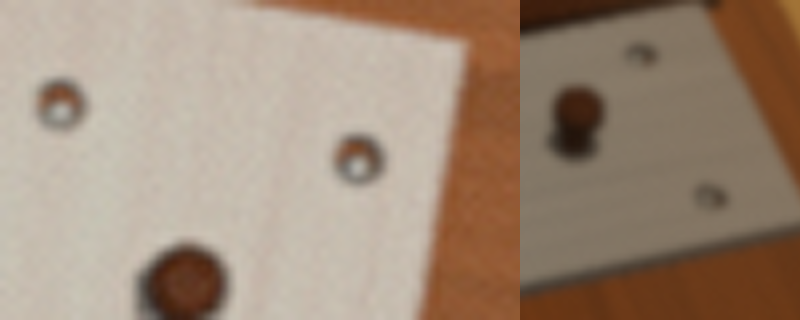

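```bash
python3 - <<'E'
from h import *
ctr=np.array([.6165,-.0885])
box=dict(top=(330,135,415,240),side=(315,215,430,295))
def meas(I,n,yaw):
    M=R.from_euler('z',yaw).as_matrix()[:2,:2];c=cam(n);x0,y0,x1,y1=box[n]
    hsv=cv2.cvtColor(I,cv2.COLOR_BGR2HSV);m=((hsv[...,1]<70)&(hsv[...,2]>80)).astype(np.uint8)*255
    k=np.zeros_like(m);k[y0:y1,x0:x1]=m[y0:y1,x0:x1];k=cv2.morphologyEx(k,cv2.MORPH_OPEN,np.ones((3,3)))
    q=max(cv2.findContours(k,cv2.RETR_EXTERNAL,cv2.CHAIN_APPROX_NONE)[0],key=cv2.contourArea)[:,0]
    P=np.array([M.T@(ray(c,p+0.,.028)[:2]-ctr)*1e3 for p in q])
    F=P[(P[:,0]>60)&(P[:,1]<45)&(P[:,1]>-55)];N=P[(P[:,0]<-55)&(P[:,1]<45)&(P[:,1]>-55)]
    L=P[(P[:,1]>40)&(abs(P[:,0])<55)];Rr=P[(P[:,1]<-45)&(abs(P[:,0])<55)]
    print(n,'far',np.polyfit(F[:,1],F[:,0],1).round(3),'near',np.polyfit(N[:,1],N[:,0],1).round(3),'left',np.polyfit(L[:,0],L[:,1],1).round(3),'right',np.polyfit(Rr[:,0],Rr[:,1],1).round(3))
for n in box:
    meas(cv2.imread(f'pics/{n}0.png'),n,-.195)
    meas(robot.read_camera(n)[:,:,::-1].copy(),n,-.174)
E
```

```text
top far [2.0000e-03 8.8195e+01] near [ 5.0000e-03 -9.2027e+01] left [-3.0000e-03  5.2422e+01] right [-1.200e-02 -8.709e+01]
top far [7.00000e-03 1.02459e+02] near [ 4.000e-03 -7.611e+01] left [-9.0000e-03  6.9898e+01] right [-2.0000e-03 -6.9433e+01]
side far [3.0000e-03 8.5633e+01] near [ 8.0000e-03 -9.1529e+01] left [3.8000e-02 5.1749e+01] right [ 4.9000e-02 -8.3774e+01]
side far [6.0000e-03 9.7368e+01] near [ 1.0000e-02 -7.5546e+01] left [-1.2000e-02  6.7023e+01] right [ 1.400e-02 -7.084e+01]
```

The plate measures flat: the length and skew cues in both views moved by what the 10 mm drop predicts. Both pins stand inside the holes, and the push met a hard stop. Arm is clear, so I hand in.

```bash
python3 -c "
from cell import robot
s=robot.observe();print(s['time'],s['contact_force'],s['qvel'].round(3));print(robot.hand_in())"
```

```text
12.0 [-0.70284769 -0.12169173  0.03175445] [ 0.    -0.004 -0.004 -0.     0.005 -0.001]
the job is handed in; nothing more can be done
None
```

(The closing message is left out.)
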